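# Turn the mealtime sign to 'all done'

## Task

Snack time is over: the sign on the high chair tray should show its orange tick face to the side its yellow pointer points to, but the steel sippy cup stands too close for it to swing round. First lift the cup over to the round blue coaster and set it down gently, upright and wholly on it; then spin the sign half a turn on its post and leave it square to the pointer. Leave everything else on the tray where it is.

Things in the scene. Friction and masses are not known exactly. Their poses are not given: they have to be found in the camera images.
- sign_foot: Foot of the sign, stuck fast to the tray: a grey suction disc 52 mm across and 12 mm high with a short steel post. Origin: underside centre, on the post's axis, on the tray floor (8 mm above the table). Its x axis is the direction of the yellow pointer, a flat tab 14 mm wide that sticks out of the disc to 33 mm from the axis; z is up. It does not move.
- sign (a joint): Turn of the sign about the upright post, rad, counter-clockwise from above positive. At 0 the green face (white bowl and spoon) looks squarely along the foot's +x axis, at +3.14 or -3.14 the orange face (white tick) does. It starts up to 0.35 rad askew on the green side. It may go either way round, has no click, turns against a light friction of 0.04 N m and stays where it is left.
- sign_top (a point): Middle of the sign's upper edge, on the post's axis, 98 mm above the tray floor. The sign is a rigid upright plate 104 mm wide, 68 mm tall (from 30 to 98 mm above the tray floor) and 12 mm thick, centred on the post. The point turns with the sign: its x axis is square to the plate, out of the green face; y runs along its width. The green and orange halves of the thickness show from above too.
- cup_centre (a point): Sippy cup, loose, about 0.24 kg: plain steel body 58 mm in diameter and 76 mm high, a green lid on top up to 88 mm and a small green spout up to 99 mm. The point lies on the cup's axis, 44 mm above its underside; z is up along the axis. It starts upright on the tray floor on the pointer's side of the sign, inside the circle the sign sweeps.
- coaster_top (a point): Centre of the upper face of the round blue coaster, 96 mm across and 4 mm thick, fixed flat on the tray floor near the tray's left or right side.
- snack_box: Blue snack box with a shut lid and white clip, loose, 88 x 114 x 49 mm, origin at the underside centre; on the opposite side of the tray from the coaster. Leave alone.
- puree_jar: Puree jar, 54 mm across, 75 mm high, loose, origin at its underside. Leave alone.
- beaker: Yellow beaker, 52 mm across, 50 mm high, loose, origin at its underside. Leave alone.
- bowl: Green suction bowl, 104 mm across, 45 mm high, stuck to the tray, origin at its underside. Leave alone.
- spoon_a: Bamboo spoon, 135 mm long, 8 mm high, origin under its middle, lying on the tray's edge nearest the robot. Leave alone.
- spoon_b: Bamboo spoon, 135 mm long, 8 mm high, origin under its middle, lying at the tray's far edge. Leave alone.
Things that resemble listed ones, but are neither listed nor needed, are in the scene too. Leave any black, brown or pink look-alike of the part that bears cup_centre alone.

How it is judged:
By the outcome, as a careful person would: the job done as asked, in the order asked, and still so for the second after the job is handed in, with the robot touching nothing.
It also fails if it takes over 72 s, if anything falls off the work surface, if the arm or the gripper's body presses on something with over 40 N, if the wrist force passes 120 N, or if a joint passes its speed limit or range.

## Robot

A 7-joint arm with a two-finger parallel gripper is mounted at the origin on the work surface. World frame = base frame: x ahead of the robot, y to its left, z up, the work surface at z = 0. Lengths are in m, angles in rad, forces in N, time in s.
With the tool pointing down it reaches from about 0.35 to 0.9 m from the base axis. Payload 8.1 kg.
Tool frame: the origin (TCP) lies between the finger pads; the fingertips stand 17 mm ahead of it and the grasp point (between the pads) lies 2 mm behind it; z points along the fingers, y is the line along which they close (so a half turn about z gives the same grasp; the last joint's range is limited). The gripper opens to 92 mm and grips with 3 to 60 N. Pads are 19 mm wide; open, the fingers measure 130 mm over their backs; the gripper's body (75 mm by 190 mm) begins 47 mm behind the grasp point.
Start: joints at [1.198, 0.434, 0.025, 1.573, -0.012, 1.134, -0.075], TCP at [0.167, -0.602, 0.221] pointing down, gripper open.
Joint ranges: [-2.62, 2.62], [-0.44, 2.09], [-1.27, 1.32], [0.08, 2.57], [-1.32, 4.46], [0.12, 2], [-2.74, 2.74]. Speed limits (rad/s): [2.22, 2.22, 3.01, 3.01, 3.14, 3.14, 3.14].

## Interface

Orientations are given as a rotation vector (axis times angle).
In Python, from cell import observe, get_image, calibration, sign_off, look_for, regions_of, landmark_of gives the robot as it stands.
- The arm moves only by the tool jog_arm, never from a script. Its argument "plan" is a list of rows, each an object with "offset": the shift along the tool's x, y, z normalised to -1 to 1, where 1 is 0.15 m, a list of three; "twist": the turn, a rotation vector about the tool's x, y, z normalised to -1 to 1, where 1 is 2 pi rad, a list of three; "fingers": the gripper command: -1 is shut, 1 is fully open, values between are in proportion. In form: [{"offset": [x, y, z], "twist": [ax, ay, az], "fingers": fingers}, ...]. A call has 1 to 20 rows; each row is the pose to reach, as a shift and turn from the pose commanded when the call began, along the tool's axes at that moment, turning the shorter way round; what a row does not reach only later rows make up. A row lasts 1/8 s, in which the tool goes at most 62.5 mm and 10.7 degrees, less where a joint would pass 70% of its speed; a pose out of reach is approached as far as the arm can. A call with a number of a shift or a turn outside -1 to 1 is refused whole. A call with a gripper value outside its range is refused whole. The fingers move at their own pace and stop on an object; "newtons" is the grip in N (left out, the last holds). Time passes only in rows, so rows that repeat a pose let the fingers close. It gives the time, the measured TCP pose, the force, the opening and the grip force at its end, in the units of the state.
- observe(): the state, without advancing time (a new reading comes with each control period).
- get_image(name): name is "scene" or "top"; returns the picture (384x512x3 uint8, red, green, blue); there is no depth.
- calibration(name): a dict with "fov_y" (degrees; the focal length in pixels is half the picture's height over the tangent of half this angle, whatever the lens; pixels are square), "cx", "cy" (the principal point, pixels), "k1" (the pictures are not rectified: a ray, as slopes to the right and down, at radius r is drawn at 1 + k1 r^2 times it, then the intrinsics apply), "position" and "attitude" of the camera in the world. Camera axes: x right, y down, z forward; pixel columns grow to the right and rows downward; lengths in m; the calibration is good to about 2 mm. A picture is of the moment at which its call begins. calibration takes no time and is no camera call.
- sign_off(): hands the job in; it is judged then, once.
Trained networks look in the newest picture that a camera, given by its name, has taken for a name from the list of things; names that differ only in an ending like _2 or _b are one class to them, and where a whole thing is asked for, a point or a joint stands for the part that bears it (a point fixed in the world has none). Each returns a list of dicts, best first, with "conf" (0 to 1); they miss things now and then, are a little off and sometimes report something else, mostly with a low value. They report only what shows in the picture. A call takes as long as a camera call. They do not tell look-alikes from the thing itself.
- look_for(thing, camera): "box" ([left, top, width, height] as shares, 0 to 1, of the picture: columns of its width, rows of its height, round what is visible of it).
- regions_of(thing, camera): "region" (384x512 bool, what is visible of it) and "box" ([left, top, width, height] as shares, 0 to 1, of the picture: columns of its width, rows of its height, round what is visible of it).
- landmark_of(thing, camera): "at" ([row, column] as shares, 0 to 1, of the picture: columns of its width, rows of its height: a listed point, or the origin of a listed thing).
The state is a dict: "clock": time; "joints": joint angles; "dq": joint speeds; "joint_efforts": joint torques, N m; "position": TCP position; "ee_rot": TCP orientation; "force": force on the tool from outside, world axes, zero at the start; "ft_torque": the same for the moment, N m; "width": opening from 0.0 (shut) to 1.0 (fully open); "gripper_force": force on a finger pad.
Only numpy, scipy, OpenCV 4.12 (cv2) and the standard library are available. Lean on these libraries where they do the work, as an engineer would, in place of code of your own. Each camera call takes 0.05 s, during which the arm holds its last target. There are 200 camera calls.

## Working session

There is one attempt and no reset: what is moved stays moved. The work goes in short steps, Python scripts to look and compute and a tool call to move; the robot and the scene stay as the last step left them, time stands still between calls to the robot, and variables do not carry over. Pictures are saved under pics/ and viewed, at most 10 in all, crops included, and the job is handed in when it is done.

Besides the shell and the picture viewer there is one more tool, called after ">>>" as name(argument=value, ...) on one line, values as JSON. jog_arm: Moves the arm, as the interface text tells. Scaled input: -1 to 1 covers 0.15 m each way for a shift and 2 pi rad each way for a turn. Its arguments: {"type":"object","properties":{"plan":{"type":"array","items":{"type":"object","properties":{"offset":{"type":"array","items":{"type":"number","minimum":-1,"maximum":1}},"twist":{"type":"array","items":{"type":"number","minimum":-1,"maximum":1}},"fingers":{"type":"number"}}}},"newtons":{"type":"number"}},"required":["plan"]}

```bash
mkdir -p pics
cat > h.py <<'E'
import numpy as np, cv2
from scipy.spatial.transform import Rotation as R
from cell import *
def cam(n):
    c=calibration(n); f=192/np.tan(np.radians(c["fov_y"])/2)
    return c,f
def rotm(a):
    a=np.array(a,float)
    return a if a.shape==(3,3) else R.from_rotvec(a).as_matrix()
def ray(n,row,col):
    c,f=cam(n); d=np.array([(col-c["cx"])/f,(row-c["cy"])/f]); u=d.copy()
    for _ in range(30): u=d/(1+c["k1"]*(u@u))
    return np.array(c["position"]),rotm(c["attitude"])@np.r_[u,1]
def at_z(n,row,col,z):
    p,d=ray(n,row,col); return p+d*(z-p[2])/d[2]
def proj(n,X):
    c,f=cam(n); q=rotm(c["attitude"]).T@(np.array(X)-c["position"]); u=q[:2]/q[2]
    u=u*(1+c["k1"]*(u@u)); return np.array([c["cy"]+f*u[1],c["cx"]+f*u[0]])
def save(n,name,crop=None,s=1):
    im=get_image(n)[:,:,::-1]
    if crop: r0,r1,c0,c1=crop; im=im[r0:r1,c0:c1]
    cv2.imwrite("pics/"+name,cv2.resize(im,None,fx=s,fy=s,interpolation=cv2.INTER_CUBIC))
E
python3 - <<'E'
from h import *
for n in("scene","top"):
    print(n,calibration(n)); save(n,n+"0.png",s=1.5)
Z={"sign_foot":.008,"sign_top":.106,"cup_centre":.052,"coaster_top":.012,"snack_box":.008,"puree_jar":.008,"beaker":.008,"bowl":.008}
for t,z in Z.items():
    for n in("top","scene"):
        for d in landmark_of(t,n)[:3]:
            r,c=d["at"][0]*384,d["at"][1]*512
            print(t,n,round(d["conf"],2),round(r),round(c),at_z(n,r,c,z).round(3))
print(observe())
E
```

```text
scene {'fov_y': 47.33803990211182, 'cx': 252.76047144242256, 'cy': 192.4334765223851, 'k1': 0.05897334225356827, 'position': array([ 1.09712351, -0.39605694,  0.98756443]), 'attitude': array([-2.28067739, -1.13745585,  0.38827037])}
top {'fov_y': 54.420647990969044, 'cx': 252.9756692272313, 'cy': 187.96832627821024, 'k1': -0.04154266887076457, 'position': array([ 0.46192005, -0.01605777,  0.93570788]), 'attitude': array([-2.13775693,  2.18322072, -0.09083555])}
sign_foot top 0.74 202 248 [0.522 0.012 0.008]
sign_foot top 0.49 204 340 [ 0.513 -0.216  0.008]
sign_foot scene 0.92 201 257 [0.54  0.022 0.008]
sign_top top 0.88 193 244 [0.536 0.018 0.106]
sign_top scene 0.97 177 253 [0.528 0.017 0.106]
cup_centre top 0.71 303 336 [ 0.281 -0.187  0.052]
cup_centre top 0.66 78 214 [0.826 0.09  0.052]
cup_centre top 0.56 175 252 [ 0.585 -0.     0.052]
cup_centre scene 0.85 106 265 [0.29  0.242 0.052]
cup_centre scene 0.78 258 359 [0.843 0.097 0.052]
cup_centre scene 0.78 171 141 [ 0.292 -0.189  0.052]
coaster_top top 0.81 203 344 [ 0.513 -0.224  0.012]
coaster_top top 0.61 198 245 [0.532 0.02
[... 537 characters left out ...]
008]
{'clock': 0.9, 'joints': array([ 1.19843323,  0.43447921,  0.02503589,  1.57316255, -0.01158537,
        1.13399129, -0.07509418]), 'dq': array([ 0.00114122,  0.0011861 , -0.00322227, -0.00043455, -0.0029623 ,
        0.00024796,  0.00128185]), 'joint_efforts': array([ 2.73461730e-03, -6.67651176e+01,  9.85082611e-01, -3.14812982e+01,
       -6.07855339e-02,  3.26739892e-02,  1.66667490e-05]), 'position': array([ 0.16652636, -0.60244855,  0.2205697 ]), 'ee_rot': array([ 3.11297048e+00,  4.22280756e-01, -2.63888290e-05]), 'force': array([-0.20580638,  0.23418039,  0.26049911]), 'ft_torque': array([-0.01558219, -0.08781657,  0.00013419]), 'gripper_force': 0.0, 'width': 1.0023631199347836}
```

View pics/scene0.png

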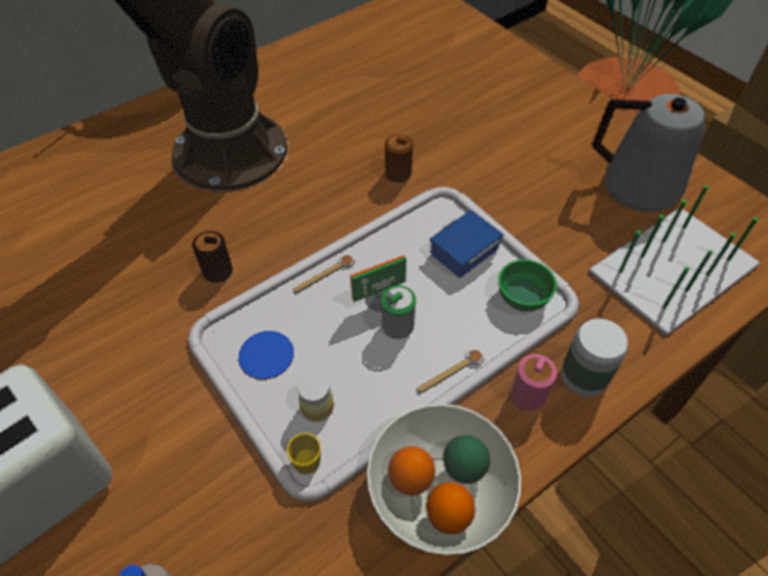

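View pics/top0.png

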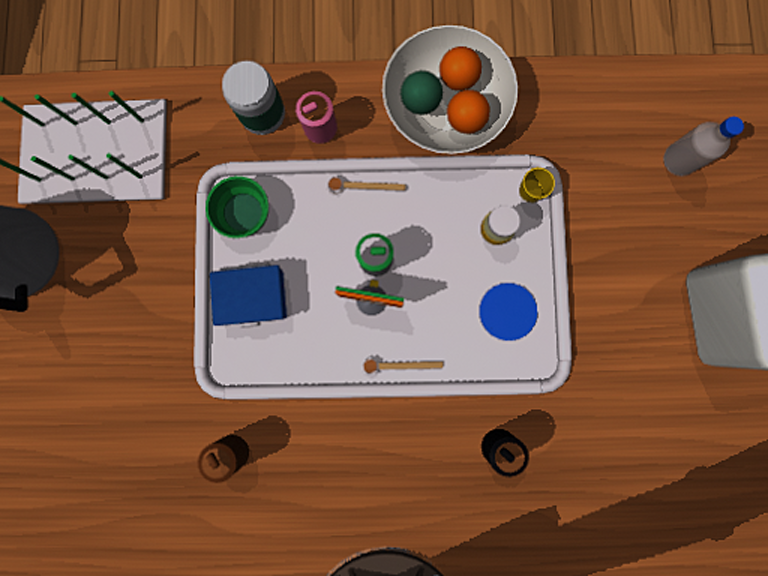

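The cup look-alikes in the top image (row, col) are pink (78,211), black (301,336) and brown (306,149). The steel cup with the green lid on the tray is at about (170,250), next to the sign, so that is my choice. The coaster is at (207,339) and the sign at (198,247). Next is the close crop.

Run:
```python
from h import *
save("top","crop1.png",(145,225,200,300),8)
for t in("cup_centre","coaster_top","sign","sign_foot"):
  for n in("top","scene"):
    try:
      for d in regions_of(t,n)[:5]:
        m=d["region"].astype(np.uint8); c,r=cv2.minAreaRect(cv2.findNonZero(m))[:2]
        print(t,n,round(d["conf"],2),"area",m.sum(),"rowcol",round(c[1]),round(c[0]),cv2.minAreaRect(cv2.findNonZero(m)))
    except Exception as e: print(t,n,e)
# coaster by colour
hsv=cv2.cvtColor(get_image("top"),cv2.COLOR_RGB2HSV); 
m=cv2.inRange(hsv,(105,150,60),(125,255,255)); m[:, :310]=0; m[:,370:]=0
ys,xs=np.nonzero(m); print("coaster",at_z("top",ys.mean(),xs.mean(),.012))
# sign: green/orange on plate top
im=get_image("top")
sub=hsv[185:210,215:275]
for nm,lo,hi in(("green",(45,100,40),(85,255,255)),("orange",(5,150,100),(18,255,255)),("yellow",(19,120,60),(35,255,255))):
    q=cv2.inRange(sub,lo,hi); ys,xs=np.nonzero(q); 
    if len(xs)>4:
        P=np.array([at_z("top",y+185,x+215,.106 if nm!="yellow" else .016)[:2] for y,x in zip(ys,xs)]); C=P.mean(0); w,v=np.linalg.eigh(np.cov((P-C).T))
        print(nm,len(xs),C.round(4),"long ang",np.degrees(np.arctan2(v[1,1],v[0,1])).round(1),np.sqrt(w).round(4))
```

```text
cup_centre top 0.73 area 566 rowcol 305 149 ((148.76922607421875, 305.34619140625), (25.179048538208008, 35.97006607055664), 60.2551155090332)
cup_centre top 0.72 area 553 rowcol 301 336 ((336.0, 301.0), (33.941123962402344, 26.870054244995117), 45.0)
cup_centre top 0.63 area 402 rowcol 169 249 ((249.0, 169.0), (28.0, 24.0), 90.0)
cup_centre top 0.6 area 618 rowcol 78 211 ((210.83987426757812, 77.8061752319336), (36.87696075439453, 24.20987319946289), 77.00537872314453)
cup_centre scene 0.82 area 583 rowcol 254 355 ((355.4000244140625, 254.20004272460938), (25.043960571289062, 35.77708435058594), 26.56505012512207)
cup_centre scene 0.8 area 571 rowcol 208 265 ((265.0, 207.5), (35.0, 22.0), 90.0)
cup_centre scene 0.67 area 508 rowcol 106 266 ((265.5, 106.0), (30.0, 19.0), 90.0)
cup_centre scene 0.64 area 518 rowcol 173 142 ((142.35000610351562, 172.5500030517578), (30.35786247253418, 21.187259674072266), 71.56504821777344)
coaster_top top 0.8 area 1200 rowcol 206 338 ((338.5, 206.5), (39.0, 37.0), 90.0)
coaster_top scene 0.8 area 938 rowcol 236 177 ((177.0, 236.00001525878906), (32.52690887451172, 35.35533905029297), 45.0)
sign top 0.6 area 311 rowcol 197 245 ((245.43243408203125, 196.90541076660156), (46.196109771728516, 7.233554363250732), 9.462323188781738)
sign scene 0.68 area 727 rowcol 185 252 ((252.25865173339844, 184.8965606689453), (18.198143005371094, 44.381187438964844), 68.1985855102539)
sign scene 0.59 area 169 rowcol 183 215 ((214.727783203125, 182.85305786132812), (6.126032829284668, 44.15623092651367), 57.17145919799805)
sign_foot scene 0.77 area 804 rowcol 190 253 ((253.39544677734375, 190.44943237304688), (28.458099365234375, 41.59892272949219), 70.82099914550781)
coaster [ 0.50345889 -0.21085262  0.012     ]
green 113 [0.5305 0.0119] long ang 79.1 [0.0017 0.0287]
orange 136 [0.5244 0.0147] long ang 78.8 [0.002  0.0291]
yellow 31 [0.5494 0.0119] long ang 85.3 [0.0094 0.0175]
```

View pics/crop1.png

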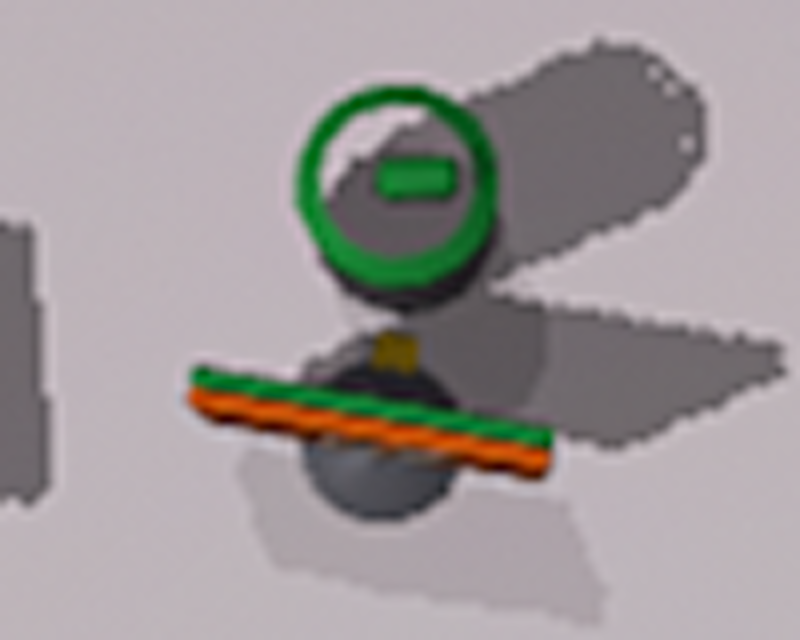

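The crop confirms the steel cup: green ring at (168,250), yellow tab at about (189,249), sign top edge centred at about (197,246). Next I work out precise positions and the first moves.

```bash
cat >> h.py <<'E'
def down(yaw):  # tool z down, tool x at yaw
    c,s=np.cos(yaw),np.sin(yaw); return np.array([[c,s,0],[s,-c,0],[0,0,-1]])
def move(p,yaw,p0=None,R0=None):
    o=observe(); p0=o["position"] if p0 is None else p0; R0=rotm(o["ee_rot"]) if R0 is None else R0
    off=R0.T@(np.array(p)-p0)/.15; tw=R.from_matrix(R0.T@down(yaw)).as_rotvec()/(2*np.pi)
    return off.round(4),tw.round(4)
E
python3 - <<'E'
from h import *
px=lambda x,y:(145+(y+.5)/8-.5,200+(x+.5)/8-.5)
f=lambda x,y,z:at_z("top",*px(x,y),z).round(4)
print("cup",f(397,185,.096)); ax=f(370,420,.106); print("axis",ax,"disc",f(381,442,.02)); print("tab",f(395,352,.014))
hsv=cv2.cvtColor(get_image("top"),cv2.COLOR_RGB2HSV)
m=cv2.inRange(hsv,(105,150,60),(125,255,255)); m[:,:310]=0; m[:,370:]=0; m[:180]=0; m[230:]=0
(e,_)=cv2.minEnclosingCircle(cv2.findNonZero(m)); print("coaster",at_z("top",e[1],e[0],.012),_)
im=get_image("scene"); h2=cv2.cvtColor(im,cv2.COLOR_RGB2HSV); m=cv2.inRange(h2,(105,150,60),(125,255,255)); m[:,:150]=0; m[:,205:]=0; m[:210]=0; m[265:]=0
e=cv2.fitEllipse(max(cv2.findContours(m,0,1)[0],key=len)); print("coaster scene",at_z("scene",e[0][1],e[0][0],.012))
for d in regions_of("cup_centre","scene"):
    ys,xs=np.nonzero(d["region"])
    if abs(xs.mean()-265)<12: print("cup scene",at_z("scene",ys.mean(),xs.mean(),.058))
print(move((.585,0,.22),0))
E
```

```text
cup [0.5945 0.0058 0.096 ]
axis [0.5269 0.0143 0.106 ] disc [0.5268 0.0142 0.02  ]
tab [0.5551 0.0095 0.014 ]
coaster [ 0.50371516 -0.21128383  0.012     ] 19.269739151000977
coaster scene [ 0.50654675 -0.21095953  0.012     ]
cup scene [0.30186136 0.23589907 0.058     ]
cup scene [ 0.60332038 -0.00300623  0.058     ]
(array([ 3.7588e+00, -3.1276e+00,  3.4000e-03]), array([0.    , 0.    , 0.0429]))
```

>>> jog_arm(plan=[{"offset": [0.4, -0.33, 0], "twist": [0, 0, 0.02], "fingers": 1}, {"offset": [0.75, -0.6, 0], "twist": [0, 0, 0.043], "fingers": 1}, {"offset": [1, -0.82, 0], "twist": [0, 0, 0.043], "fingers": 1}, {"offset": [1, -0.82, 0], "twist": [0, 0, 0.043], "fingers": 1}], newtons=25)

```text
clock: 2.1
position: [0.2818, -0.4399, 0.2208]
ee_rot: [-3.14, -0.011, -0.002]
force: [0.2, -0.7, 0.6]
width: 1.003
gripper_force: 0.0
```

>>> jog_arm(plan=[{"offset": [0.23, -0.33, 0], "twist": [0, 0, 0], "fingers": 1}, {"offset": [0.46, -0.66, 0], "twist": [0, 0, 0], "fingers": 1}, {"offset": [0.7, -1, 0], "twist": [0, 0, 0], "fingers": 1}])

```text
clock: 2.48
position: [0.384, -0.2936, 0.2208]
ee_rot: [3.141, -0.004, 0.001]
force: [1.5, -0.5, -0.1]
width: 0.999
gripper_force: 0.0
```

>>> jog_arm(plan=[{"offset": [0.23, -0.33, 0], "twist": [0, 0, 0], "fingers": 1}, {"offset": [0.46, -0.66, 0], "twist": [0, 0, 0], "fingers": 1}, {"offset": [0.7, -1, 0], "twist": [0, 0, 0], "fingers": 1}])

```text
clock: 2.85
position: [0.4895, -0.1436, 0.2208]
ee_rot: [3.141, -0.003, 0.001]
force: [1.8, -0.7, -0.1]
width: 0.997
gripper_force: 0.0
```

>>> jog_arm(plan=[{"offset": [0.23, -0.33, 0], "twist": [0, 0, 0], "fingers": 1}, {"offset": [0.46, -0.66, 0], "twist": [0, 0, 0], "fingers": 1}, {"offset": [0.69, -0.96, 0], "twist": [0, 0, 0], "fingers": 1}, {"offset": [0.69, -0.96, 0], "twist": [0, 0, 0], "fingers": 1}])

```text
clock: 3.35
position: [0.5941, 0.0044, 0.2201]
ee_rot: [-3.139, -0.009, -0.001]
force: [0.4, -0.6, 0.4]
width: 1.001
gripper_force: 0.0
```

Run:
```python
from h import *
o=observe(); print(o["joints"].round(3),o["position"],move((.597,.003,.075),0))
save("top","t2.png",(100,230,180,320),4); save("scene","s2.png",(110,250,190,330),4)
```

```text
[ 0.085  0.402 -0.252  1.636  0.106  1.117 -1.76 ] [0.59406013 0.00444597 0.2200812 ] (array([0.0189, 0.0121, 0.9672]), array([-0.0004, -0.0001,  0.0009]))
```

View pics/s2.png

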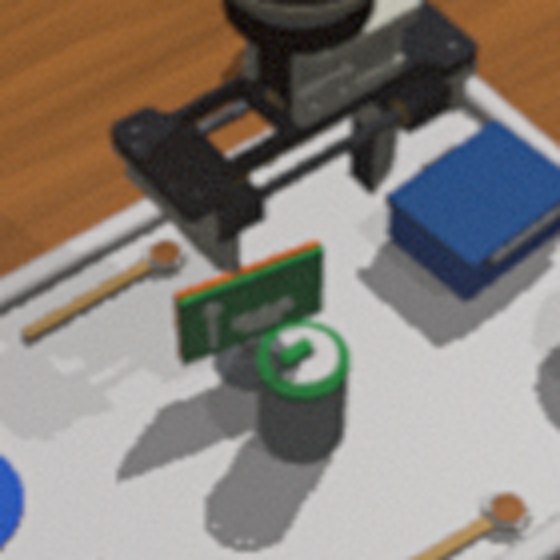

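The scene crop shows open fingers above the sign and cup, with the tips at crop (225,268) and (370,190). The lid ring is centred at crop (303,358), which is picture (199,265).

Run:
```python
from h import *
print(at_z("scene",110+358/4,190+303/4,.096))
for s in(1,-1): print(proj("scene",[.594,.0044+s*.055,.204])-[110,190])
```

```text
[0.60002788 0.00501023 0.096     ]
[49.75052686 93.08364101]
[72.09556716 55.37629053]
```

>>> jog_arm(plan=[{"offset": [0.02, 0, 0.3], "twist": [0, 0, 0], "fingers": 1}, {"offset": [0.02, 0, 0.55], "twist": [0, 0, 0], "fingers": 1}, {"offset": [0.02, 0, 0.75], "twist": [0, 0, 0], "fingers": 1}, {"offset": [0.02, 0, 0.9], "twist": [0, 0, 0], "fingers": 1}, {"offset": [0.02, 0, 1], "twist": [0, 0, 0], "fingers": 1}, {"offset": [0.02, 0, 1], "twist": [0, 0, 0], "fingers": 1}])

```text
clock: 4.2
position: [0.5943, -0.0015, 0.0699]
ee_rot: [3.141, -0.003, -0.003]
force: [0.1, 0.7, 0.8]
width: 1.0
gripper_force: 0.0
```

>>> jog_arm(plan=[{"offset": [0, 0, 0], "twist": [0, 0, 0], "fingers": 0.5}, {"offset": [0, 0, 0], "twist": [0, 0, 0], "fingers": 0.3}, {"offset": [0, 0, 0], "twist": [0, 0, 0], "fingers": 0.2}, {"offset": [0, 0, 0], "twist": [0, 0, 0], "fingers": -1}, {"offset": [0, 0, 0], "twist": [0, 0, 0], "fingers": -1}, {"offset": [0, 0, 0], "twist": [0, 0, 0], "fingers": -1}, {"offset": [0, 0, 0], "twist": [0, 0, 0], "fingers": -1}], newtons=25)

```text
clock: 5.08
position: [0.5956, 0.0005, 0.071]
ee_rot: [-3.141, 0.0, -0.002]
force: [0.1, 3.5, 5.9]
width: 0.635
gripper_force: 25.0
```

>>> jog_arm(plan=[{"offset": [0, 0, -0.1], "twist": [0, 0, 0], "fingers": -1}, {"offset": [0, 0, -0.3], "twist": [0, 0, 0], "fingers": -1}, {"offset": [0, 0, -0.55], "twist": [0, 0, 0], "fingers": -1}, {"offset": [0, 0, -0.8], "twist": [0, 0, 0], "fingers": -1}, {"offset": [0, 0, -0.8], "twist": [0, 0, 0], "fingers": -1}])

```text
clock: 5.7
position: [0.5966, -0.0005, 0.1938]
ee_rot: [3.141, -0.002, 0.008]
force: [-0.4, 0.3, -2.9]
width: 0.636
gripper_force: 24.9
```

>>> jog_arm(plan=[{"offset": [-0.05, 0.15, 0], "twist": [0, 0, 0], "fingers": -1}, {"offset": [-0.15, 0.4, 0], "twist": [0, 0, 0], "fingers": -1}, {"offset": [-0.25, 0.7, 0], "twist": [0, 0, 0], "fingers": -1}, {"offset": [-0.35, 1, 0], "twist": [0, 0, 0], "fingers": -1}])

```text
clock: 6.2
position: [0.5407, -0.1516, 0.1893]
ee_rot: [3.142, -0.001, -0.004]
force: [0.5, -0.6, -3.3]
width: 0.634
gripper_force: 24.9
```

>>> jog_arm(plan=[{"offset": [-0.13, 0.2, 0], "twist": [0, 0, 0], "fingers": -1}, {"offset": [-0.26, 0.4, 0], "twist": [0, 0, 0], "fingers": -1}, {"offset": [-0.26, 0.4, 0.2], "twist": [0, 0, 0], "fingers": -1}, {"offset": [-0.26, 0.4, 0.35], "twist": [0, 0, 0], "fingers": -1}, {"offset": [-0.26, 0.4, 0.4], "twist": [0, 0, 0], "fingers": -1}, {"offset": [-0.26, 0.4, 0.4], "twist": [0, 0, 0], "fingers": -1}])

```text
clock: 6.95
position: [0.5029, -0.2099, 0.13]
ee_rot: [-3.141, 0.001, 0.003]
force: [-0.1, -0.9, -3.8]
width: 0.631
gripper_force: 24.9
```

Run:
```python
from h import *
o=observe(); print(o["position"],o["force"],o["width"],move((.505,-.211,.075),0))
im=get_image("scene")
save("scene","s3.png",(180,270,130,230),6)
```

```text
[ 0.50285673 -0.2099077   0.1299719 ] [-0.14449796 -0.90793634 -3.80371009] 0.6308507216973367 (array([0.0149, 0.0074, 0.3665]), array([-0.0001,  0.0003, -0.0001]))
```

View pics/s3.png

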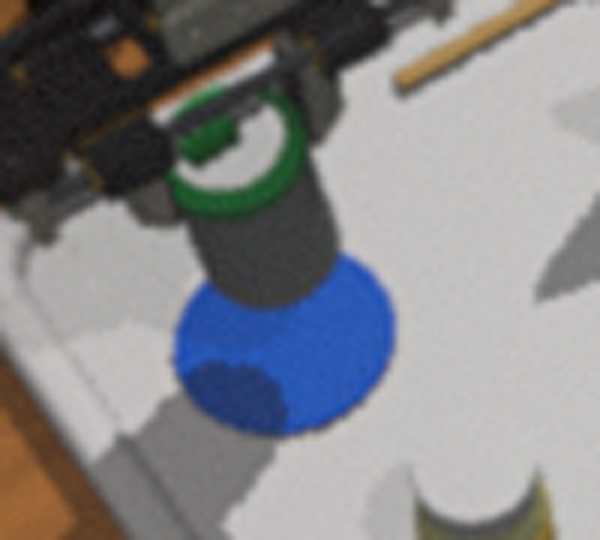

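The cup hangs upright above the coaster: underside lowest at crop (265,308), lid ring columns 168–308. I'll fit its offset in the grip.

Run:
```python
from h import *
from scipy.optimize import least_squares
t=np.linspace(0,2*np.pi,120)
def circ(c,z,r=.029): return np.array([(proj("scene",[c[0]+r*np.cos(a),c[1]+r*np.sin(a),z])-[180,130])*6 for a in t])
p=observe()["position"]; zb=.008+p[2]-.071
def res(c):
    b=circ(c,zb); k=circ(c,zb+.088)
    return [b[:,0].max()-308,b[:,1].max()-340,k[:,1].min()-168,k[:,1].max()-308,k[:,0].max()-217]
s=least_squares(res,p[:2],diff_step=1e-3); print(s.x,s.x-p[:2],s.fun)
```

```text
[ 0.5071366 -0.2065155] [0.00326497 0.00353937] [ 14.76713933   2.26484486  -6.70239993   4.6326256  -14.54582252]
```

>>> jog_arm(plan=[{"offset": [0, 0, 0.12], "twist": [0, 0, 0], "fingers": -1}, {"offset": [0, 0, 0.22], "twist": [0, 0, 0], "fingers": -1}, {"offset": [0, 0, 0.3], "twist": [0, 0, 0], "fingers": -1}, {"offset": [0, 0, 0.33], "twist": [0, 0, 0], "fingers": -1}, {"offset": [0, 0, 0.345], "twist": [0, 0, 0], "fingers": -1}, {"offset": [0, 0, 0.355], "twist": [0, 0, 0], "fingers": -1}, {"offset": [0, 0, 0.36], "twist": [0, 0, 0], "fingers": -1}, {"offset": [0, 0, 0.36], "twist": [0, 0, 0], "fingers": -1}])

```text
clock: 8.05
position: [0.5036, -0.21, 0.0767]
ee_rot: [3.141, -0.001, 0.0]
force: [-0.4, 1.1, -4.1]
width: 0.633
gripper_force: 24.9
```

>>> jog_arm(plan=[{"offset": [0, 0, 0.006], "twist": [0, 0, 0], "fingers": -1}, {"offset": [0, 0, 0.012], "twist": [0, 0, 0], "fingers": -1}, {"offset": [0, 0, 0.012], "twist": [0, 0, 0], "fingers": -1}])

```text
clock: 8.43
position: [0.5038, -0.21, 0.075]
ee_rot: [3.141, -0.001, 0.001]
force: [-0.7, -0.4, 0.5]
width: 0.632
gripper_force: 24.9
```

Contact. Open gently, then rise.

>>> jog_arm(plan=[{"offset": [0, 0, 0.002], "twist": [0, 0, 0], "fingers": -1}, {"offset": [0, 0, 0.002], "twist": [0, 0, 0], "fingers": 0.3}, {"offset": [0, 0, 0.002], "twist": [0, 0, 0], "fingers": 0.5}, {"offset": [0, 0, 0.002], "twist": [0, 0, 0], "fingers": 1}, {"offset": [0, 0, 0.002], "twist": [0, 0, 0], "fingers": 1}, {"offset": [0, 0, -0.15], "twist": [0, 0, 0], "fingers": 1}, {"offset": [0, 0, -0.45], "twist": [0, 0, 0], "fingers": 1}, {"offset": [0, 0, -0.75], "twist": [0, 0, 0], "fingers": 1}, {"offset": [0, 0, -1], "twist": [0, 0, 0], "fingers": 1}, {"offset": [0, 0, -1], "twist": [0, 0, 0], "fingers": 1}])

```text
clock: 9.68
position: [0.5052, -0.2107, 0.2279]
ee_rot: [3.139, -0.001, 0.009]
force: [-0.1, -0.9, -0.3]
width: 0.999
gripper_force: 0.0
```

Run:
```python
from h import *
print(observe()["position"],observe()["joints"].round(3))
a=get_image("top")[150:230,215:295]; b=get_image("scene")[150:260,130:290]
A=cv2.resize(a,None,fx=7,fy=7,interpolation=2)[:,:,::-1]; cv2.imwrite("pics/t4.png",A)
save("scene","s4.png",(150,260,130,290),5)
```

```text
[ 0.50523504 -0.21065104  0.22787119] [ 0.452  0.312 -0.2    1.746  0.07   1.085 -1.343]
```

View pics/s4.png

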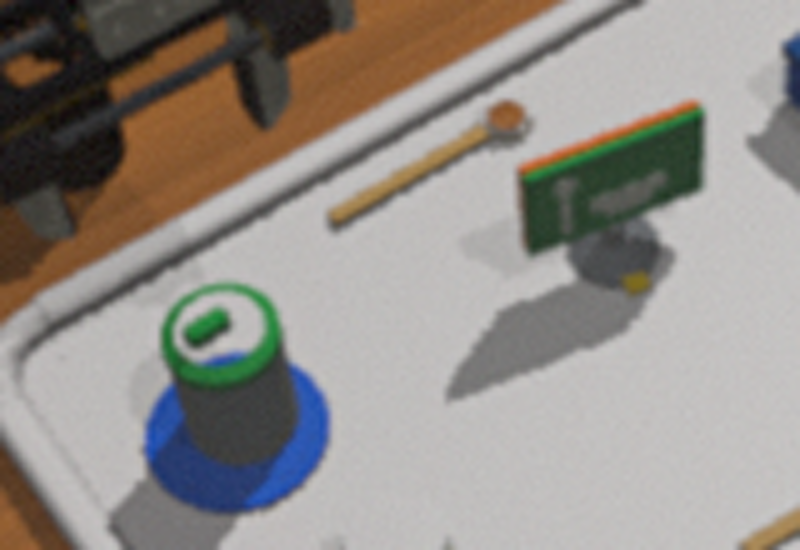

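View pics/t4.png

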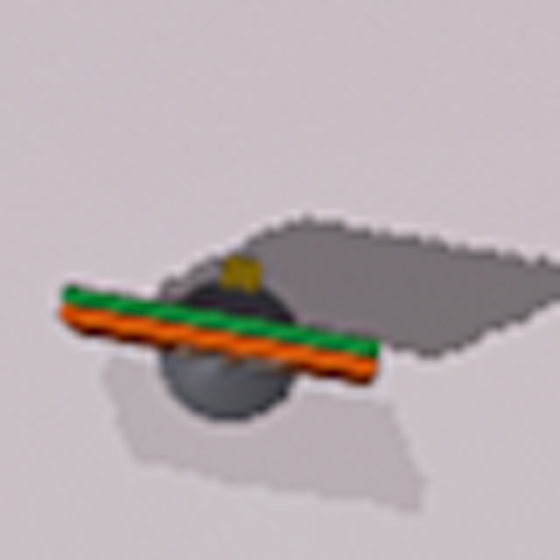

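The cup stands upright inside the coaster (base at crop (240,465), blue visible all round). The sign is free and its green face looks towards the tab, which is at (241,273) in the top crop. Next I go over the sign.

>>> jog_arm(plan=[{"offset": [0.03, -0.2, 0], "twist": [0, 0, -0.028], "fingers": 1}, {"offset": [0.05, -0.4, 0], "twist": [0, 0, -0.056], "fingers": 1}, {"offset": [0.08, -0.6, 0], "twist": [0, 0, -0.084], "fingers": 1}, {"offset": [0.1, -0.8, 0], "twist": [0, 0, -0.112], "fingers": 1}, {"offset": [0.13, -1, 0], "twist": [0, 0, -0.14], "fingers": 1}, {"offset": [0.13, -1, 0], "twist": [0, 0, -0.168], "fingers": 1}, {"offset": [0.13, -1, 0], "twist": [0, 0, -0.196], "fingers": 1}, {"offset": [0.13, -1, 0], "twist": [0, 0, -0.219], "fingers": 1}, {"offset": [0.13, -1, 0], "twist": [0, 0, -0.219], "fingers": 1}])

```text
clock: 10.95
position: [0.5223, -0.0601, 0.2234]
ee_rot: [-2.427, -1.992, 0.002]
force: [-0.6, -0.2, -0.0]
width: 0.999
gripper_force: 0.0
```

Run:
```python
from h import *
print(observe()["position"],observe()["joints"].round(3),move((.527,.0143,.09),np.radians(79)))
```

```text
[ 0.52230666 -0.06011428  0.2233867 ] [ 0.424  0.326 -0.529  1.774  0.182  1.093 -0.363] (array([ 0.4926, -0.0639,  0.8895]), array([-0.0004, -0.    , -0.0007]))
```

>>> jog_arm(plan=[{"offset": [0.25, -0.03, 0], "twist": [0, 0, 0], "fingers": 1}, {"offset": [0.49, -0.06, 0], "twist": [0, 0, 0], "fingers": 1}, {"offset": [0.49, -0.06, 0.3], "twist": [0, 0, 0], "fingers": 1}, {"offset": [0.49, -0.06, 0.6], "twist": [0, 0, 0], "fingers": 1}, {"offset": [0.49, -0.06, 0.8], "twist": [0, 0, 0], "fingers": 1}, {"offset": [0.49, -0.06, 0.89], "twist": [0, 0, 0], "fingers": 1}, {"offset": [0.49, -0.06, 0.89], "twist": [0, 0, 0], "fingers": 1}])

```text
clock: 11.82
position: [0.528, 0.0139, 0.0906]
ee_rot: [-2.428, -1.992, 0.002]
force: [-0.6, 0.1, 1.2]
width: 1.0
gripper_force: 0.0
```

>>> jog_arm(plan=[{"offset": [0, 0, 0], "twist": [0, 0, 0], "fingers": 0}, {"offset": [0, 0, 0], "twist": [0, 0, 0], "fingers": -0.4}, {"offset": [0, 0, 0], "twist": [0, 0, 0], "fingers": -0.6}, {"offset": [0, 0, 0], "twist": [0, 0, 0], "fingers": -1}, {"offset": [0, 0, 0], "twist": [0, 0, 0], "fingers": -1}, {"offset": [0, 0, 0], "twist": [0, 0, 0], "fingers": -1}, {"offset": [0, 0, 0], "twist": [0, 0, 0], "fingers": -1}, {"offset": [0, 0, 0], "twist": [0, 0, 0], "fingers": -1}, {"offset": [0, 0, 0], "twist": [0, 0, 0], "fingers": -1}, {"offset": [0, 0, 0], "twist": [0, 0, 0], "fingers": -1}], newtons=12)

```text
clock: 13.08
position: [0.5284, 0.0139, 0.0912]
ee_rot: [-2.427, -1.994, 0.0]
force: [-0.8, -0.4, -0.3]
width: 0.126
gripper_force: 12.0
```

Run:
```python
from h import *
o=observe(); print({k:np.round(o[k],3) for k in("position","joints","force","ft_torque","width","ee_rot")})
```

```text
{'position': array([0.528, 0.014, 0.091]), 'joints': array([ 0.246,  0.483, -0.503,  1.924,  0.314,  0.812, -0.622]), 'force': array([-0.812, -0.403, -0.311]), 'ft_torque': array([-0.048, -0.015,  0.01 ]), 'width': np.float64(0.126), 'ee_rot': array([-2.427, -1.994,  0.   ])}
```

>>> jog_arm(plan=[{"offset": [0, 0, 0], "twist": [0, 0, -0.015], "fingers": -1}, {"offset": [0, 0, 0], "twist": [0, 0, -0.035], "fingers": -1}, {"offset": [0, 0, 0], "twist": [0, 0, -0.06], "fingers": -1}, {"offset": [0, 0, 0], "twist": [0, 0, -0.085], "fingers": -1}, {"offset": [0, 0, 0], "twist": [0, 0, -0.11], "fingers": -1}, {"offset": [0, 0, 0], "twist": [0, 0, -0.135], "fingers": -1}, {"offset": [0, 0, 0], "twist": [0, 0, -0.16], "fingers": -1}, {"offset": [0, 0, 0], "twist": [0, 0, -0.185], "fingers": -1}, {"offset": [0, 0, 0], "twist": [0, 0, -0.21], "fingers": -1}, {"offset": [0, 0, 0], "twist": [0, 0, -0.235], "fingers": -1}, {"offset": [0, 0, 0], "twist": [0, 0, -0.25], "fingers": -1}, {"offset": [0, 0, 0], "twist": [0, 0, -0.25], "fingers": -1}])

```text
clock: 14.58
position: [0.5296, 0.0147, 0.0913]
ee_rot: [0.304, 3.125, 0.003]
force: [4.0, 2.8, -5.1]
width: 0.13
gripper_force: 12.0
```

>>> jog_arm(plan=[{"offset": [0, 0, 0], "twist": [0, 0, 0], "fingers": -0.5}, {"offset": [0, 0, 0], "twist": [0, 0, 0], "fingers": -0.2}, {"offset": [0, 0, 0], "twist": [0, 0, 0], "fingers": 0.2}, {"offset": [0, 0, 0], "twist": [0, 0, 0], "fingers": 0.2}, {"offset": [0, 0, -0.2], "twist": [0, 0, 0], "fingers": 0.2}, {"offset": [0, 0, -0.5], "twist": [0, 0, 0], "fingers": 0.2}, {"offset": [0.4, 0, -0.7], "twist": [0, 0, 0], "fingers": 0.2}, {"offset": [0.8, 0, -0.7], "twist": [0, 0, 0], "fingers": 0.2}, {"offset": [1, 0, -0.7], "twist": [0, 0, 0], "fingers": 0.2}, {"offset": [1, 0, -0.7], "twist": [0, 0, 0], "fingers": 0.2}])

```text
clock: 15.82
position: [0.3793, 0.0427, 0.1963]
ee_rot: [0.305, 3.127, -0.005]
force: [1.2, -0.8, 0.1]
width: 0.601
gripper_force: 0.0
```

Run:
```python
from h import *
o=observe(); print({k:np.round(o[k],3) for k in("position","joints","force","width","ee_rot")})
save("top","t5.png",(165,235,210,290),7); save("scene","s5.png",(150,230,210,300),6)
```

```text
{'position': array([0.379, 0.043, 0.196]), 'joints': array([ 0.778,  0.228, -1.157,  2.086,  0.255,  0.98 ,  0.863]), 'force': array([ 1.196, -0.832,  0.094]), 'width': np.float64(0.601), 'ee_rot': array([ 0.305,  3.127, -0.005])}
```

View pics/t5.png

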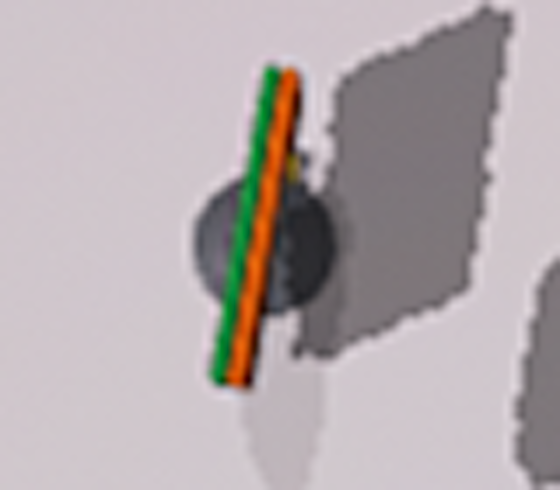

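The sign now stands at 90°, green to the left and orange to the right, almost in line with the tab, which it mostly hides at (293,165). The tab was fully visible in the previous pair of pictures (t4, s4), so I'll fit the pointer from those.

Run:
```python
from h import *
def P(n,f,s,r0,c0,lo,hi,z,box):
    im=cv2.imread("pics/"+f); h=cv2.cvtColor(im,cv2.COLOR_BGR2HSV); m=cv2.inRange(h,lo,hi); k=np.zeros_like(m); a,b,c,d=box; k[a:b,c:d]=1; m=m*k
    ys,xs=np.nonzero(m); Q=np.array([at_z(n,r0+(y+.5)/s-.5,c0+(x+.5)/s-.5,z)[:2] for y,x in zip(ys[::3],xs[::3])]); return Q
G=((45,110,70),(85,255,255)); O=((3,150,110),(16,255,255)); Y=((18,120,40),(35,255,255))
ax=[]
for f,r0,c0 in(("t4.png",150,215),("t5.png",165,210)):
    g=P("top",f,7,r0,c0,*G,.106,(0,500,0,400)); o=P("top",f,7,r0,c0,*O,.106,(0,500,0,400))
    cc=(g.mean(0)+o.mean(0))/2; ax.append(cc)
    for q in(g,o):
        w,v=np.linalg.eigh(np.cov((q-q.mean(0)).T)); print(f,len(q),q.mean(0).round(4),"ang",np.degrees(np.arctan2(v[1,1],v[0,1])).round(2))
    print("axis",cc.round(4))
d5=at_z("top",165+243.5/7-.5,210+265.5/7-.5,.018)[:2]; print("disc",d5)
y=P("top","t4.png",7,150,215,*Y,.014,(240,300,200,280)); t=y.mean(0); print("tab",t,len(y),"ptp",np.ptp(y,0))
ys=P("scene","s4.png",5,150,130,*Y,.014,(260,300,610,660)); ts=ys.mean(0); print("tab scene",ts,len(ys))
for a in(np.mean(ax,0),d5,ax[0]): 
    for q in(t,ts): print(np.degrees(np.arctan2(*(q-a)[::-1])).round(2))
```

```text
Traceback (most recent call last):
  File "h.py", line 15, in at_z
    p,d=ray(n,row,col); return p+d*(z-p[2])/d[2]
        ~~~^^^^^^^^^^^
  File "h.py", line 11, in ray
    c,f=cam(n); d=np.array([(col-c["cx"])/f,(row-c["cy"])/f]); u=d.copy()
        ~~~^^^
  File "h.py", line 5, in cam
    c=calibration(n); f=192/np.tan(np.radians(c["fov_y"])/2)
ValueError: time passes only in moves, steps and waits
```

```bash
sed -i 's/^def cam(n):/import functools\n@functools.lru_cache(None)\ndef cam(n):/' h.py
cat > fit.py <<'E'
from h import *
def P(n,f,s,r0,c0,lo,hi,z,box):
    im=cv2.imread("pics/"+f); h=cv2.cvtColor(im,cv2.COLOR_BGR2HSV); m=cv2.inRange(h,lo,hi); k=np.zeros_like(m); a,b,c,d=box; k[a:b,c:d]=1; m=m*k
    ys,xs=np.nonzero(m); return np.array([at_z(n,r0+(y+.5)/s-.5,c0+(x+.5)/s-.5,z)[:2] for y,x in zip(ys[::3],xs[::3])])
G=((45,110,70),(85,255,255)); O=((3,150,110),(16,255,255)); Y=((18,120,40),(35,255,255))
def sign(f,r0,c0):
    g=P("top",f,7,r0,c0,*G,.106,(0,500,0,400)); o=P("top",f,7,r0,c0,*O,.106,(0,500,0,400))
    for q in(g,o):
        w,v=np.linalg.eigh(np.cov((q-q.mean(0)).T)); print(f,len(q),q.mean(0).round(4),"ang",np.degrees(np.arctan2(v[1,1],v[0,1])).round(2))
    return (g.mean(0)+o.mean(0))/2
E
python3 - <<'E'
from fit import *
ax=[sign("t4.png",150,215),sign("t5.png",165,210)]; print(ax)
d5=at_z("top",165+243.5/7-.5,210+265.5/7-.5,.018)[:2]; print("disc",d5)
y=P("top","t4.png",7,150,215,*Y,.014,(240,300,200,280)); t=y.mean(0); print("tab",t,len(y),"ptp",np.ptp(y,0))
ys=P("scene","s4.png",5,150,130,*Y,.014,(260,300,610,660)); ts=ys.mean(0); print("tab scene",ts,len(ys))
for a in(np.mean(ax,0),d5,ax[0]): 
    for q in(t,ts): print(np.degrees(np.arctan2(*(q-a)[::-1])).round(2))
E
```

```text
t4.png 1660 [0.5305 0.0125] ang 78.97
t4.png 2129 [0.5241 0.0145] ang 78.75
t5.png 1500 [0.5275 0.0175] ang 168.95
t5.png 1968 [0.5266 0.0114] ang 168.94
[array([0.52730504, 0.01349424]), array([0.52705742, 0.0144138 ])]
disc [0.52820611 0.01365401]
tab [0.55463714 0.00950713] 408 ptp [0.01299474 0.01431004]
tab scene [0.55677108 0.00918355] 115
-9.2
-9.16
-8.92
-8.89
-8.3
-8.32
```

>>> jog_arm(plan=[{"offset": [-0.1, 0, 0], "twist": [0, 0, 0.025], "fingers": 0.2}, {"offset": [-0.2, 0, 0], "twist": [0, 0, 0.05], "fingers": 0.2}, {"offset": [-0.4, 0, 0], "twist": [0, 0, 0.078], "fingers": 0.2}, {"offset": [-0.5, 0, 0], "twist": [0, 0, 0.106], "fingers": 0.2}, {"offset": [-0.7, 0, 0], "twist": [0, 0, 0.134], "fingers": 0.2}, {"offset": [-0.8, 0, 0], "twist": [0, 0, 0.162], "fingers": 0.2}, {"offset": [-0.9, 0, 0], "twist": [0, 0, 0.19], "fingers": 0.2}, {"offset": [-1, 0, 0], "twist": [0, 0, 0.218], "fingers": 0.2}, {"offset": [-1, 0, 0], "twist": [0, 0, 0.25], "fingers": 0.2}, {"offset": [-1, 0, 0], "twist": [0, 0, 0.25], "fingers": 0.2}])

```text
clock: 17.18
position: [0.5293, 0.0139, 0.1956]
ee_rot: [-2.427, -1.994, 0.001]
force: [-0.7, -0.1, -0.2]
width: 0.595
gripper_force: 0.0
```

>>> jog_arm(plan=[{"offset": [0, 0, 0], "twist": [0, 0, 0.028], "fingers": 0.2}, {"offset": [0, 0, 0], "twist": [0, 0, 0.056], "fingers": 0.2}, {"offset": [0, 0, 0], "twist": [0, 0, 0.084], "fingers": 0.2}, {"offset": [0, 0, 0], "twist": [0, 0, 0.112], "fingers": 0.2}, {"offset": [0, 0, 0], "twist": [0, 0, 0.14], "fingers": 0.2}, {"offset": [0, 0, 0], "twist": [0, 0, 0.168], "fingers": 0.2}, {"offset": [0, 0, 0], "twist": [0, 0, 0.196], "fingers": 0.2}, {"offset": [0, 0, 0], "twist": [0, 0, 0.224], "fingers": 0.2}, {"offset": [0, 0, 0], "twist": [0, 0, 0.25], "fingers": 0.2}, {"offset": [0, 0, 0], "twist": [0, 0, 0.25], "fingers": 0.2}, {"offset": [0, 0, 0], "twist": [0, 0, 0.25], "fingers": 0.2}])

```text
clock: 18.55
position: [0.5286, 0.0139, 0.196]
ee_rot: [3.127, -0.297, -0.0]
force: [0.5, 0.1, 0.6]
width: 0.599
gripper_force: 0.0
```

Run:
```python
from h import *
o=observe(); print({k:np.round(o[k],3) for k in("position","joints","ee_rot")},move((.5275,.014,.09),np.radians(-11.1)))
```

```text
{'position': array([0.529, 0.014, 0.196]), 'joints': array([ 0.125,  0.328, -0.325,  1.819,  0.121,  1.015, -2.008]), 'ee_rot': array([ 3.127, -0.297, -0.   ])} (array([-0.0071,  0.0008,  0.7068]), array([0.    , 0.    , 0.0007]))
```

>>> jog_arm(plan=[{"offset": [-0.007, 0, 0.3], "twist": [0, 0, 0], "fingers": 0.2}, {"offset": [-0.007, 0, 0.55], "twist": [0, 0, 0], "fingers": 0.2}, {"offset": [-0.007, 0, 0.7], "twist": [0, 0, 0], "fingers": 0.2}, {"offset": [-0.007, 0, 0.7], "twist": [0, 0, 0], "fingers": 0.2}, {"offset": [-0.007, 0, 0.7], "twist": [0, 0, 0], "fingers": -0.4}, {"offset": [-0.007, 0, 0.7], "twist": [0, 0, 0], "fingers": -0.6}, {"offset": [-0.007, 0, 0.7], "twist": [0, 0, 0], "fingers": -1}, {"offset": [-0.007, 0, 0.7], "twist": [0, 0, 0], "fingers": -1}, {"offset": [-0.007, 0, 0.7], "twist": [0, 0, 0], "fingers": -1}, {"offset": [-0.007, 0, 0.7], "twist": [0, 0, 0], "fingers": -1}, {"offset": [-0.007, 0, 0.7], "twist": [0, 0, 0], "fingers": -1}], newtons=12)

```text
clock: 19.92
position: [0.5278, 0.0149, 0.0915]
ee_rot: [-3.126, 0.305, -0.001]
force: [0.3, 5.4, 2.2]
width: 0.129
gripper_force: 12.0
```

>>> jog_arm(plan=[{"offset": [0, 0, 0], "twist": [0, 0, -0.015], "fingers": -1}, {"offset": [0, 0, 0], "twist": [0, 0, -0.035], "fingers": -1}, {"offset": [0, 0, 0], "twist": [0, 0, -0.06], "fingers": -1}, {"offset": [0, 0, 0], "twist": [0, 0, -0.085], "fingers": -1}, {"offset": [0, 0, 0], "twist": [0, 0, -0.11], "fingers": -1}, {"offset": [0, 0, 0], "twist": [0, 0, -0.135], "fingers": -1}, {"offset": [0, 0, 0], "twist": [0, 0, -0.16], "fingers": -1}, {"offset": [0, 0, 0], "twist": [0, 0, -0.185], "fingers": -1}, {"offset": [0, 0, 0], "twist": [0, 0, -0.21], "fingers": -1}, {"offset": [0, 0, 0], "twist": [0, 0, -0.235], "fingers": -1}, {"offset": [0, 0, 0], "twist": [0, 0, -0.255], "fingers": -1}, {"offset": [0, 0, 0], "twist": [0, 0, -0.255], "fingers": -1}, {"offset": [0, 0, 0], "twist": [0, 0, -0.255], "fingers": -1}])

```text
clock: 21.55
position: [0.5284, 0.0141, 0.0915]
ee_rot: [2.398, 2.028, 0.002]
force: [3.3, 2.4, 1.0]
width: 0.125
gripper_force: 12.0
```

>>> jog_arm(plan=[{"offset": [0, 0, 0], "twist": [0, 0, 0], "fingers": -0.5}, {"offset": [0, 0, 0], "twist": [0, 0, 0], "fingers": -0.2}, {"offset": [0, 0, 0], "twist": [0, 0, 0], "fingers": 0.2}, {"offset": [0, 0, 0], "twist": [0, 0, 0], "fingers": 0.2}, {"offset": [0, 0, -0.2], "twist": [0, 0, 0], "fingers": 0.2}, {"offset": [0, 0, -0.5], "twist": [0, 0, 0], "fingers": 0.2}, {"offset": [0, 0.4, -0.8], "twist": [0, 0, 0], "fingers": 0.2}, {"offset": [0, 0.8, -0.8], "twist": [0, 0, 0], "fingers": 0.2}, {"offset": [0, 0.8, -0.8], "twist": [0, 0, 0], "fingers": 0.2}])

```text
clock: 22.68
position: [0.649, -0.0071, 0.211]
ee_rot: [2.398, 2.028, 0.002]
force: [0.5, 0.2, -0.9]
width: 0.602
gripper_force: 0.0
```

Run:
```python
from h import *
save("top","t6.png",(155,235,205,285),7); save("scene","s6.png",(150,260,130,290),5)
from fit import *
a=sign("t6.png",155,205); print(a)
y=P("top","t6.png",7,155,205,*Y,.014,(170,260,220,330)); t=y.mean(0) if len(y) else 0; print("tab",t,len(y)); print(np.degrees(np.arctan2(*(t-np.array([.5273,.0139]))[::-1])))
```

```text
t6.png 1755 [0.525  0.0221] ang 80.65
t6.png 1576 [0.5316 0.0197] ang 80.86
[0.52827402 0.02088869]
tab [0.55452932 0.00949542] 389
-9.188499925470833
```

View pics/t6.png

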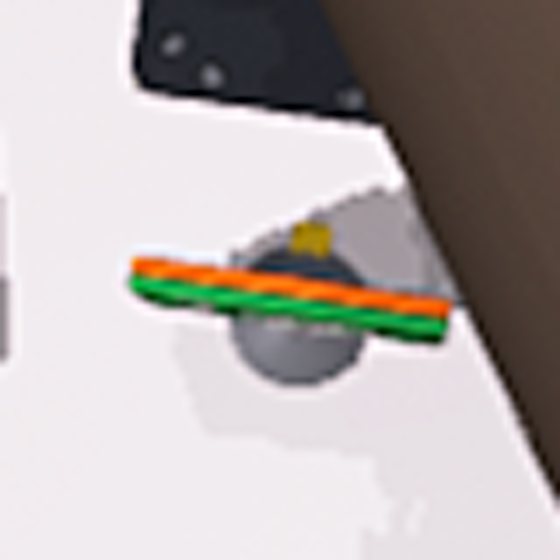

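The orange face now looks towards the yellow tab at crop (312,238), with green on the far side. The plate normal is at -9.2° and the pointer at -9.2°. I'll use the last view to check the cup.

View pics/s6.png

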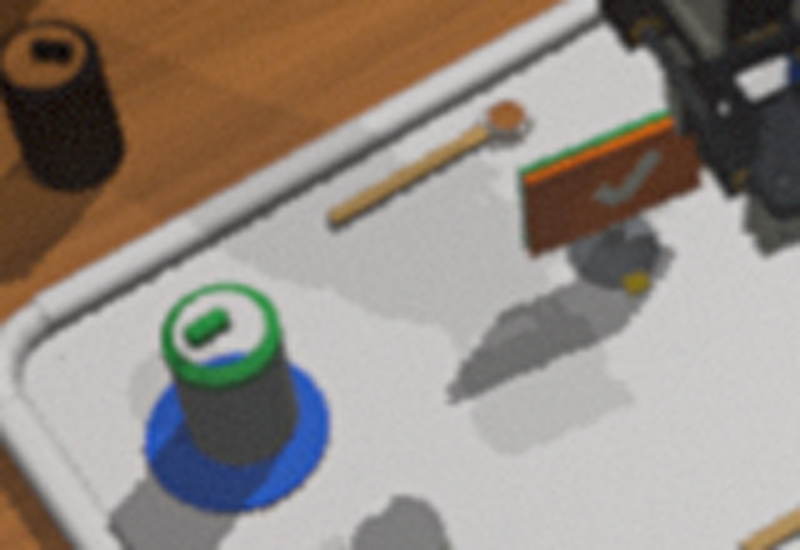

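The cup is still upright on the coaster at crop (230,375), and the tick face looks to the pointer at (637,282). The gripper is clear of everything.

```bash
python3 -c "
from cell import *
print(sign_off())"
```

```text
the job is handed in; nothing more can be done
None
```

The job is handed in: the steel cup stands upright on the blue coaster, and the sign's orange tick face is square to the yellow pointer (within about 1–2° by camera measurement), with nothing else on the tray handled.

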